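Stow the baby fork in the push-push tray

ROBOT

A 6-joint arm with a two-finger parallel gripper is mounted at the origin on the work surface. World frame = base frame: x ahead of the robot, y to its left, z up, the work surface at z = 0. Lengths are in m, angles in rad, forces in N, time in s.
With the tool pointing down it reaches from about 0.425 to 0.95 m from the base axis. Payload 3.5 kg.
Tool frame: the origin (TCP) lies at the very end of the fingers, on their centre line; the grasp point (between the pads) lies behind it (ctrl.grasp_offset is the z of the grasp point in the tool frame, in m); z points along the fingers, x is the direction in which the jaws open and shut, and the axes are right-handed (so a half turn about z gives the same grasp; the last joint's range is limited). The gripper opens to 85 mm and grips with 20 to 120 N. Pads are 22 mm wide; open, the fingers measure 114 mm over their backs; the gripper's body (76 mm by 85 mm) begins 54 mm behind the grasp point. The pads swing forward as they close: fully open they stand 13 mm farther back than shut.
Start: joints at [1.136, 0.286, 1.577, -0, 1.279, -0.15], TCP at [0.19, 0.648, 0.231] pointing down, gripper open.
Joint ranges: [-2.77, 2.77], [-0.9, 2.22], [0.21, 2.48], [-1.53, 4.67], [0.24, 2.81], [-2.84, 2.84]. Speed limits (rad/s): [2.79, 2.79, 3.14, 3.14, 3.14, 3.14].

INTERFACE

Orientations are given as a unit quaternion [x, y, z, w].
In Python, from plant import ctrl gives the robot as it stands.
- The arm moves only by the shell command python3 -m jog 'ROWS' [FORCE]. ROWS is JSON, a list of rows, each an object with "grip": the closure, from 0 (fully open) to 1 (shut); "xyz": the shift along the tool's x, y, z in m, a list of three; "dr": the turn, a rotation vector about the tool's x, y, z in rad, a list of three. A call has 1 to 12 rows; each row is the pose to reach, as a shift and turn from the pose commanded when the call began, along the tool's axes at that moment; what a row does not reach only later rows make up. A row lasts 1/12 s, in which the tool goes at most 41.7 mm and 7.16 degrees, less where a joint would pass 70% of its speed; a pose out of reach is approached as far as the arm can. A call with a gripper value outside its range is refused whole. The fingers move at their own pace and stop on an object; FORCE is the grip in N (left out, the last holds). Time passes only in rows, so rows that repeat a pose let the fingers close. It gives the time, the measured TCP pose, the force and the opening at its end, in the units of the state.
- ctrl.get_state(): the state, without advancing time (a new reading comes with each control period).
- ctrl.read_camera(name): name is "scene" or "top" or "wrist"; returns the picture (480x640x3 uint8, red, green, blue); there is no depth.
- ctrl.get_calibration(name): a dict with "mtx" (3x3 intrinsics, pixels), "k1" (the pictures are not rectified: a ray, as slopes to the right and down, at radius r is drawn at 1 + k1 r^2 times it, then the intrinsics apply), "R" (3x3) and "t" (3): a world point X has camera coordinates R X + t; the wrist camera has in their place "hand_eye" (4x4, takes a point from camera to tool coordinates, whose origin is the TCP and whose axes are the tool frame's). Camera axes: x right, y down, z forward; pixel columns grow to the right and rows downward; lengths in m; the calibration is good to about 2 mm. A picture is of the moment at which its call begins: read the wrist's pose just before it. get_calibration takes no time and is no camera call.
- ctrl.sign_off(): hands the job in, once; it reports no verdict.
The state is a dict: "time": time; "qpos": joint angles; "dq": joint speeds; "joint_efforts": joint torques, N m; "eef_pos": TCP position; "tcp_rot": TCP orientation; "contact_force": force on the tool from outside, world axes, zero at the start; "wrist_torque": the same for the moment, N m; "opening": opening from 0.0 (shut) to 1.0 (fully open).
Only numpy, scipy, OpenCV 4.12 (cv2) and the standard library are available. Lean on these libraries where they do the work, as an engineer would, in place of code of your own. Each camera call takes 0.05 s, during which the arm holds its last target.

TASK

The little tray in the wooden cutlery insert is held shut by a push-push catch: press it in and let go and it springs out. Lay the baby fork flat inside the tray, then press the tray back in until the catch takes it and it stays shut by itself with the fork inside. Press gently, by feel, never harder on the tray than 18 N, and leave the spoon, the cup and the ramekin where they are.

Things in the scene. Friction and masses are not known exactly. Their poses are not given: they have to be found in the camera images.
- insert: fixed wooden cutlery insert, 192 mm wide (y), 215 deep (x), on a drawer floor 6 mm above the worktop. Origin: middle of the lower edge of its front face; x points in (the way the tray goes in), y along the front, z up. The front 135 mm is a case 56 mm high with a clear cover, open at the front for the tray; behind it an open compartment 34 mm high. 110 mm before it is free
- tray: wooden spring tray sliding along the insert's x, caught at the start. Toggles at each full press and let-go (finger drawn back, the tray follows): caught, out, caught... A full press goes to a stop 15.5 to 26.5 mm PAST the caught position; the stop's place varies, is not measured, and the catch changes over only in the last 2 mm before it (4 mm when releasing). Axes as the insert
- tray_front (a point): centre of the tray's flat front face (166 mm wide, 34 high, 31 mm above the insert's underside), pressed along the insert's x. It stands 28 mm before the insert's front face when caught, 98 mm when out. A spring pushes it outwards, 3 N when out, 6 N when caught, damped 22 N per m/s. Pressed slowly it resists with under 10 N up to the stop; there by 6 N more per mm. Axes as the insert
- tray_floor (a point): centre of the tray's inner floor (its upper side), 18 mm above the insert's underside. Pocket 91 mm (x) by 158 (y), so the fork must lie along y; side and rear walls 16 mm high, 4 thick, front panel 30 mm above the floor, 18 thick. With the tray out this point is 34.5 mm before the insert's front face and the pocket lies open from the front face to 80 mm before it. Axes as the insert
- fork_center (a point): loose stainless baby fork, 130 mm long, about 35 g, lying on the drawer floor: point mid-way along it, 5 mm above its underside. x points along the fork to the tines, z up. The handle (bar 11 mm wide, 10 high) runs from 65 mm behind the point to 15 mm before it; then a thin neck and a flat head 22 mm wide, 3 mm high, with three tines
- spoon_center (a point): loose stainless baby spoon with the same handle but a round bowl of 26 mm; point in the middle of its length, 5 mm above its underside; to be left alone
- cup: red sippy cup with white spout lid, 74 mm wide, 107 mm high; origin at the middle of its underside; to be left alone
- ramekin: white ceramic ramekin, 76 mm wide, 42 mm high; origin at the middle of its underside; to be left alone
Things that resemble listed ones, but are neither listed nor needed, are in the scene too. Leave any pink look-alike of the part that bears fork_center alone.

How it is judged:
On the way, in this order (a step that is already met when the one before it is completed fails the run):
1. the tray is released and springs out (front face more than 91 mm in front of the insert) (x of tray_front in the frame of insert below -0.091 m), for 0.2 s.
2. with the tray still out, the fork lies in it and is let go (x of tray_front in the frame of insert below -0.076 m and x of fork_center in the frame of tray_floor between -0.046 and 0.046 m and y of fork_center in the frame of tray_floor between -0.03 and 0.03 m and z of fork_center in the frame of tray_floor between 0 and 0.02 m and contact force between the fingers and fork below 0.1 N), for 0.2 s.
At the end, for the whole second after the job is handed in: the tray is held by its catch at rest (front face 28 mm in front of the insert, within 3 mm) with the fork lying flat (within 0.2 rad) on its floor (x of tray_front in the frame of insert between -0.031 and -0.025 m and linear speed of tray below 0.01 m/s and x of fork_center in the frame of tray_floor between -0.046 and 0.046 m and y of fork_center in the frame of tray_floor between -0.03 and 0.03 m and z of fork_center in the frame of tray_floor between 0 and 0.012 m and angle between fork_center's own z axis and vertical below 0.2 rad); the robot touches nothing.
It fails at once if the robot presses on the tray with more than 18 N (contact force between any of the fingers, the arm and tray above 18 N).
It fails at once if the spoon, cup or ramekin is moved by more than 20 mm (distance of any of spoon_center, cup, ramekin from where it was at the start of the episode above 0.02 m).
It also fails if it takes over 72 s, if anything falls off the work surface, if the arm or the gripper's body presses on something with over 40 N, if the wrist force passes 120 N, or if a joint passes its speed limit or range.

## Working session

There is one attempt and no reset: what is moved stays moved. The work goes in short steps, Python scripts to look and compute and a shell command to move; the robot and the scene stay as the last step left them, time stands still between calls to the robot, and variables do not carry over. Pictures are saved under pics/ and viewed, and the job is handed in when it is done.

```bash
ls; mkdir -p pics; python3 - <<'E'
from plant import ctrl
import cv2, json
s=ctrl.get_state(); print(s); print(ctrl.grasp_offset)
for n in ("scene","top","wrist"):
    im=ctrl.read_camera(n); cv2.imwrite(f"pics/{n}0.png",im[:,:,::-1]); print(n,ctrl.get_calibration(n))
E
```

```text
pics
{'time': 0.0, 'qpos': array([ 1.13601866e+00,  2.87183454e-01,  1.57817666e+00, -7.80345853e-06,
        1.27857523e+00, -1.49980698e-01]), 'dq': array([ 0.00119429, -0.00049085,  0.00045021, -0.00098725,  0.00169695,
        0.0006717 ]), 'joint_efforts': array([ 7.56440950e-04, -4.05992639e+01, -2.92619956e+01, -8.47392539e-05,
        5.99152714e-03, -2.72431225e-05]), 'eef_pos': array([0.18933329, 0.64722432, 0.22993549]), 'tcp_rot': array([ 8.00299532e-01,  5.99599272e-01, -1.03007649e-03,  5.57671511e-04]), 'contact_force': array([0.55273008, 0.80229614, 0.1825457 ]), 'wrist_torque': array([-0.04001973, -0.03128633,  0.01298699]), 'opening': 0.9972009522763802}
-0.0187
scene {'mtx': array([[436.45716585,   0.        , 325.0887527 ],
       [  0.        , 436.45716585, 233.87691687],
       [  0.        ,   0.        ,   1.        ]]), 'k1': 0.019911790445598664, 'R': array([[ 0.56282338,  0.82631869,  0.02067038],
       [ 0.48393999, -0.30914267, -0.81867753],
       [-0.67009845,  0.47077407, -0.57388138]]), 't': array([-0.2308957 , -0.26062475,  1.70927956])}
top {'mtx'
[... 240 characters left out ...]
     [-0.99587145, -0.02162349, -0.08816167],
       [ 0.08822026, -0.00176885, -0.99609942]]), 't': array([-0.13007877,  0.57744105,  1.04324702])}
wrist {'mtx': array([[356.64237049,   0.        , 319.66844527],
       [  0.        , 356.64237049, 234.75671652],
       [  0.        ,   0.        ,   1.        ]]), 'k1': -0.014320445463954987, 'hand_eye': array([[ 9.99999845e-01,  1.27432512e-04, -5.42173717e-04,
        -8.57980424e-04],
       [ 5.14661614e-05,  9.48163803e-01,  3.17782001e-01,
        -8.13558420e-02],
       [ 5.54565252e-04, -3.17781980e-01,  9.48163649e-01,
        -1.41371169e-01],
       [ 0.00000000e+00,  0.00000000e+00,  0.00000000e+00,
         1.00000000e+00]])}
```

View pics/scene0.png

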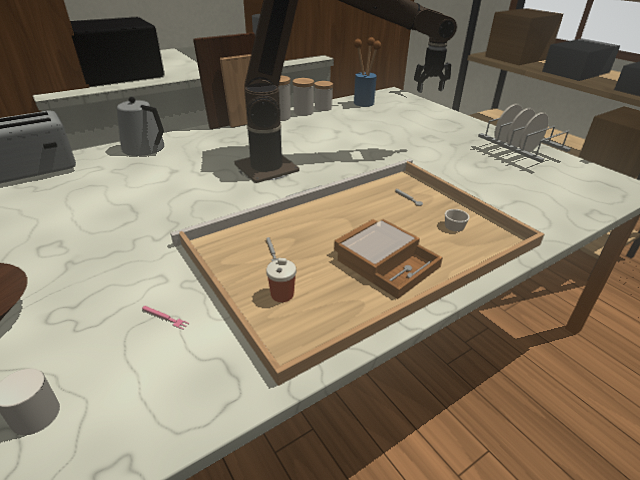

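View pics/top0.png

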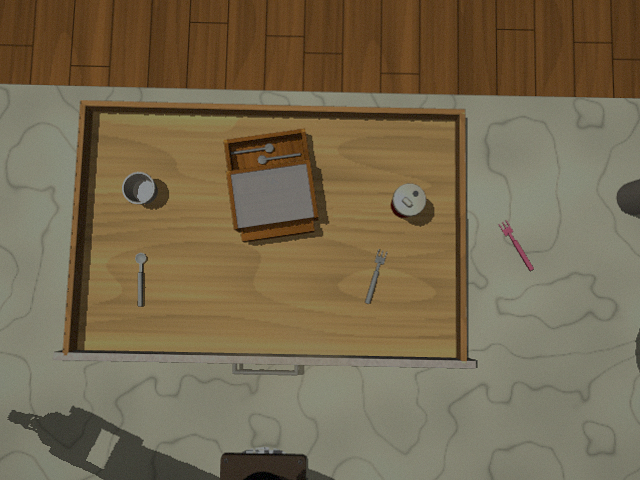

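View pics/wrist0.png

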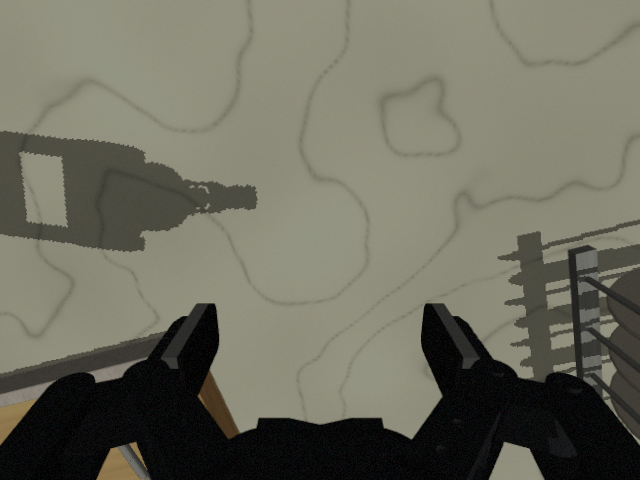

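The top view shows the insert at about (272,185) with its tray front facing the robot at about (277,237). The fork is at (376,276), the spoon at (141,280), the cup at (408,200) and the ramekin at (140,188). A pink decoy fork lies outside the drawer. Next I'll zoom in.

```bash
cat > h.py <<'E'
import numpy as np, cv2
from plant import ctrl
def ray(name,uv,T=None):
    c=ctrl.get_calibration(name); K=c["mtx"]
    d=np.array([[(uv[0]-K[0,2])/K[0,0],(uv[1]-K[1,2])/K[1,1]]])[0]
    u=d.copy()
    for _ in range(20): u=d/(1+c["k1"]*(u@u))
    v=np.array([u[0],u[1],1.])
    if name=="wrist":
        H=T@c["hand_eye"]; return H[:3,3],H[:3,:3]@v
    return -c["R"].T@c["t"], c["R"].T@v
def onz(name,uv,z,T=None):
    o,d=ray(name,uv,T); return o+d*(z-o[2])/d[2]
def proj(name,X,T=None):
    c=ctrl.get_calibration(name)
    if name=="wrist":
        H=np.linalg.inv(T@c["hand_eye"]); p=H[:3,:3]@X+H[:3,3]
    else: p=c["R"]@X+c["t"]
    u=p[:2]/p[2]; u=u*(1+c["k1"]*(u@u)); return c["mtx"][:2,:2]@u+c["mtx"][:2,2]
def pose():
    from scipy.spatial.transform import Rotation as R
    s=ctrl.get_state(); T=np.eye(4); T[:3,:3]=R.from_quat(s["tcp_rot"]).as_matrix(); T[:3,3]=s["eef_pos"]; return T
E
python3 - <<'E'
import cv2
im=cv2.imread("pics/top0.png")
cv2.imwrite("pics/z1.png",cv2.resize(im[120:250,215:330],None,fx=4.6,fy=4.6,interpolation=cv2.INTER_CUBIC))
cv2.imwrite("pics/z2.png",cv2.resize(im[240:315,340:420],None,fx=7,fy=7,interpolation=cv2.INTER_CUBIC))
E
```

```text
(no output)
```

View pics/z1.png

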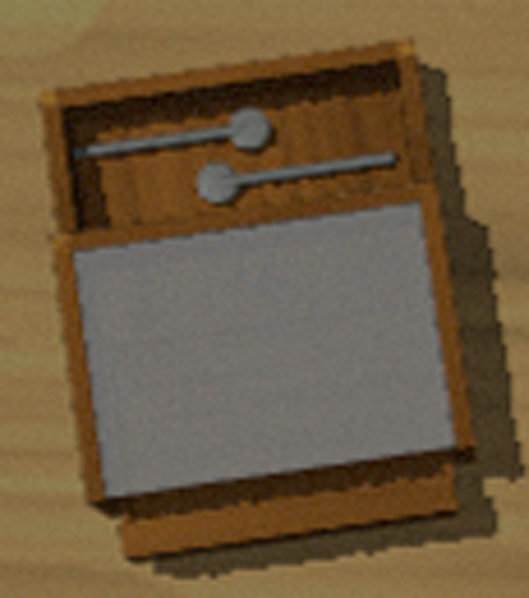

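View pics/z2.png

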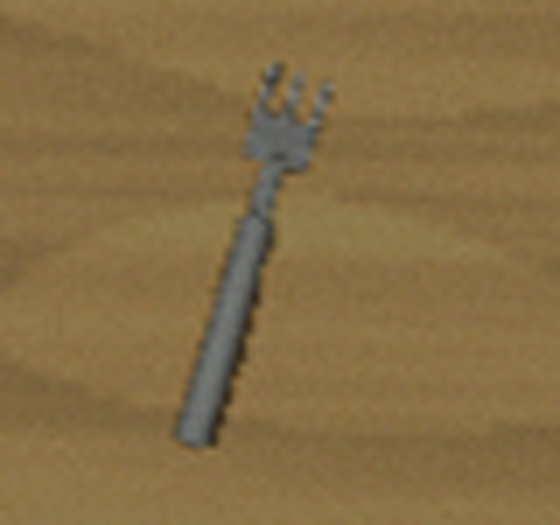

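The zoom shows the case cover corners clearly, with the caught tray's front lip below them. The fork's handle end is at about (368,303) and its tines at about (383,251).

```bash
python3 - <<'E'
from h import *
z=lambda x,y:(215+x/4.6,120+y/4.6)
n=["FL","FR","BL","BR"]; P=[onz("top",z(*p),.062) for p in [(103,512),(472,455),(55,236),(432,188)]]
for a,b in zip(n,P): print(a,b.round(4))
FL,FR,BL,BR=P
print("width",np.linalg.norm(FL-FR),np.linalg.norm(BL-BR),"depth",np.linalg.norm(FL-BL),np.linalg.norm(FR-BR))
print("yaw",np.arctan2(*(BL-FL)[1::-1]),np.arctan2(*(BR-FR)[1::-1]),np.arctan2(-(FL-FR)[0],(FL-FR)[1]),np.arctan2(-(BL-BR)[0],(BL-BR)[1]))
for p in [(128,557),(458,512)]: print("trayfront top",onz("top",z(*p),.054).round(4))
for p in [(42,92),(412,40)]: print("rear",onz("top",z(*p),.040).round(4))
f=lambda x,y:(340+x/7,240+y/7)
a=onz("top",f(192,440),.012);b=onz("top",f(302,78),.009);print("fork",a,b,(a+b)/2,np.linalg.norm(a-b),np.arctan2(*(b-a)[1::-1]))
for n,u,zz in [("spoon h",(141,303),.012),("spoon b",(141,254),.009),("cup",(409,198),.1),("ram",(139,187),.048)]: print(n,onz("top",u,zz).round(3))
for u in [(66,353),(467,360),(458,113),(85,103)]: print("wall",onz("top",u,.03).round(3))
E
```

```text
FL [0.5931 0.0697 0.062 ]
FR [ 0.6249 -0.1091  0.062 ]
BL [0.729  0.0983 0.062 ]
BR [ 0.7573 -0.0865  0.062 ]
width 0.1816307254593071 0.18692778281623257 depth 0.13889435885484988 0.13422744167264028
yaw 0.20751097951346195 0.1695446357678891 0.17645237738092487 0.15182468966364285
trayfront top [0.572  0.0581 0.054 ]
trayfront top [ 0.5977 -0.1028  0.054 ]
rear [0.808  0.1123 0.04  ]
rear [ 0.8392 -0.0739  0.04  ]
fork [ 0.4382211  -0.22851857  0.012     ] [ 0.55924681 -0.26422299  0.009     ] [ 0.49873396 -0.24637078  0.0105    ] 0.1262181803848551 -0.28687724618280463
spoon h [0.427 0.295 0.012]
spoon b [0.54  0.302 0.009]
cup [ 0.67  -0.307  0.1  ]
ram [0.691 0.3   0.048]
wall [0.314 0.449 0.03 ]
wall [ 0.316 -0.452  0.03 ]
wall [ 0.888 -0.435  0.03 ]
wall [0.892 0.444 0.03 ]
```

```bash
cat >> h.py <<'E'
def go(p,yaw):
    "tool-frame shift and rotation vector from current measured pose to tool-down pose p,yaw"
    from scipy.spatial.transform import Rotation as R
    T=pose(); c,s=np.cos(yaw),np.sin(yaw)
    M=np.array([[c,s,0],[s,-c,0],[0,0,-1.]])
    sh=T[:3,:3].T@(np.array(p)-T[:3,3]); rv=R.from_matrix(T[:3,:3].T@M).as_rotvec()
    print("from",T[:3,3].round(4),"yaw",round(np.arctan2(T[1,0],T[0,0]),4),"shift",sh.round(4),"rv",rv.round(4))
E
python3 - <<'E'
from h import *
go((.44,.30,.23),.17)
go((.53,-.06,.22),.17)
E
```

```text
from [0.1894 0.6474 0.2303] yaw 1.2859 shift [-0.2629  0.3381  0.0006] rv [8.0000e-04 1.8000e-03 1.1159e+00]
from [0.1894 0.6474 0.2303] yaw 1.2859 shift [-0.5831  0.5256  0.0112] rv [8.0000e-04 1.8000e-03 1.1159e+00]
```

```bash
python3 -m jog '[{"grip":0,"xyz":[-0.263,0.338,0],"dr":[0,0,1.0]},{"grip":0,"xyz":[-0.263,0.338,0],"dr":[0,0,1.0]},{"grip":0,"xyz":[-0.263,0.338,0],"dr":[0,0,1.0]},{"grip":0,"xyz":[-0.263,0.338,0],"dr":[0,0,1.0]},{"grip":0,"xyz":[-0.263,0.338,0],"dr":[0,0,1.0]},{"grip":0,"xyz":[-0.263,0.338,0],"dr":[0,0,1.0]},{"grip":0,"xyz":[-0.263,0.338,0],"dr":[0,0,1.0]},{"grip":0,"xyz":[-0.263,0.338,0],"dr":[0,0,1.0]},{"grip":0,"xyz":[-0.4,0.42,0],"dr":[0,0,1.116]},{"grip":0,"xyz":[-0.45,0.45,0],"dr":[0,0,1.116]},{"grip":0,"xyz":[-0.5,0.48,0],"dr":[0,0,1.116]},{"grip":0,"xyz":[-0.583,0.5256,0.011],"dr":[0,0,1.116]}]'
python3 - <<'E'
from h import *
go((.53,-.06,.22),.17)
E
```

```text
time: 1.15
eef_pos: [0.4421, 0.2191, 0.2301]
tcp_rot: [0.996, 0.085, 0.0, -0.0]
contact_force: [0.4, 0.1, 0.3]
opening: 1.005
from [0.4421 0.2191 0.2301] yaw 0.1701 shift [0.0394 0.2899 0.0101] rv [-0.0001 -0.0006  0.0001]
```

```bash
python3 -m jog '[{"grip":1,"xyz":[0.039,0.29,0.01],"dr":[0,0,0]},{"grip":1,"xyz":[0.039,0.29,0.01],"dr":[0,0,0]},{"grip":1,"xyz":[0.039,0.29,0.01],"dr":[0,0,0]},{"grip":1,"xyz":[0.039,0.29,0.01],"dr":[0,0,0]},{"grip":1,"xyz":[0.039,0.29,0.01],"dr":[0,0,0]},{"grip":1,"xyz":[0.039,0.29,0.01],"dr":[0,0,0]},{"grip":1,"xyz":[0.039,0.29,0.01],"dr":[0,0,0]},{"grip":1,"xyz":[0.039,0.29,0.01],"dr":[0,0,0]},{"grip":1,"xyz":[0.039,0.29,0.01],"dr":[0,0,0]},{"grip":1,"xyz":[0.039,0.29,0.01],"dr":[0,0,0]}]'
python3 - <<'E'
from h import *
T=pose();im=ctrl.read_camera("wrist"); cv2.imwrite("pics/w1.png",im[:,:,::-1]); np.save("T1.npy",T); print(T.round(4),ctrl.get_state()["opening"])
E
```

```text
time: 1.98
eef_pos: [0.5288, -0.058, 0.2194]
tcp_rot: [0.996, 0.085, -0.001, -0.0]
contact_force: [1.0, -0.4, -0.2]
opening: 0.001
[[ 9.857e-01  1.684e-01 -1.200e-03  5.288e-01]
 [ 1.684e-01 -9.857e-01  9.000e-04 -5.800e-02]
 [-1.000e-03 -1.000e-03 -1.000e+00  2.194e-01]
 [ 0.000e+00  0.000e+00  0.000e+00  1.000e+00]] 0.0009836879859583397
```

View pics/w1.png

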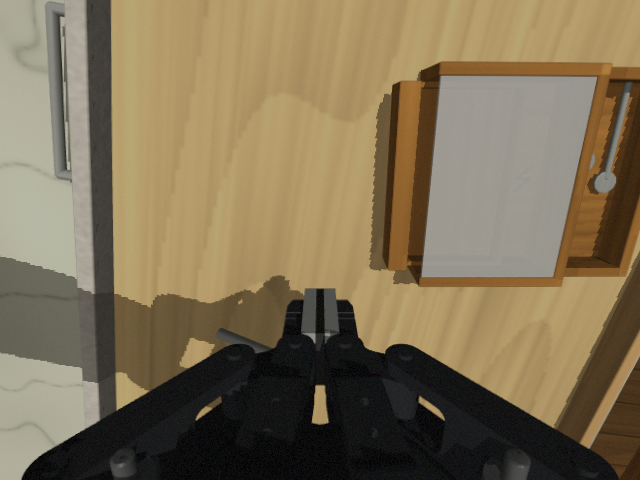

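The wrist view shows the case top's front corners at (441,62) and (421,278), and the tray face's top edge running from (399,82) to (388,269).

```bash
python3 - <<'E'
from h import *
im=cv2.imread("pics/w1.png")
cv2.imwrite("pics/z3.png",cv2.resize(im[50:120,370:470],None,fx=7,fy=7,interpolation=cv2.INTER_CUBIC))
cv2.imwrite("pics/z4.png",cv2.resize(im[235:305,370:470],None,fx=7,fy=7,interpolation=cv2.INTER_CUBIC))
E
```

```text
(no output)
```

View pics/z3.png

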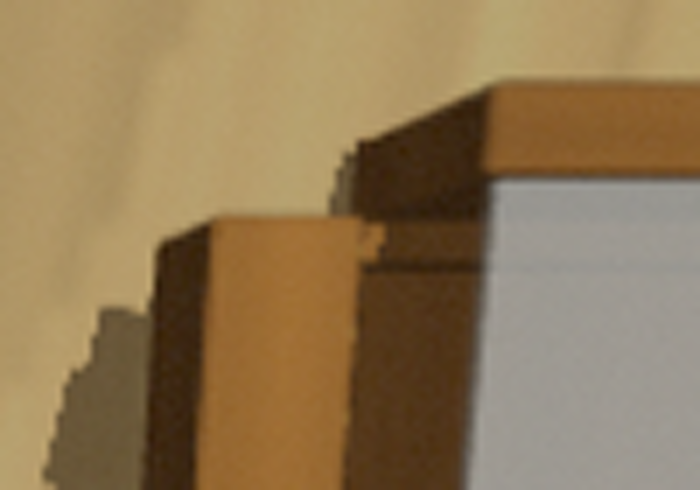

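View pics/z4.png

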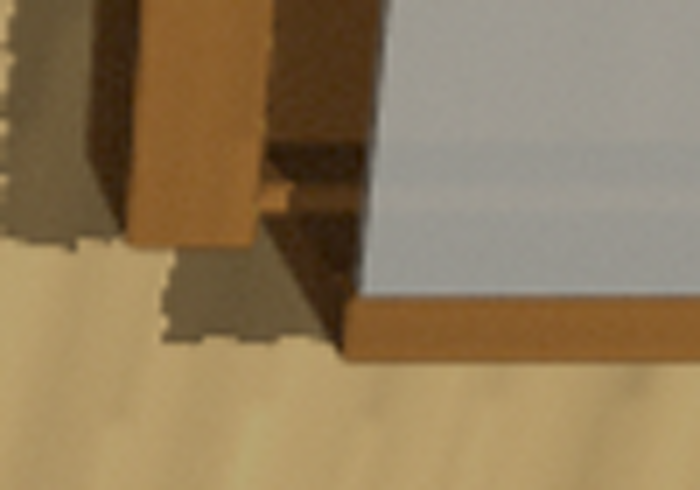

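Zoomed in, the case top corners are at (440.7,62.1) and (419.3,286.4). The tray face's top edge runs from (400.3,81) to (388.3,270).

```bash
python3 - <<'E'
from h import *
T=np.load("T1.npy")
A,B=[onz("wrist",u,.062,T) for u in [(440.7,62.1),(419.3,286.4)]]
C,D=[onz("wrist",u,.054,T) for u in [(400.3,81),(388.3,270)]]
w=lambda a,b:(np.linalg.norm(a-b),np.arctan2(-(a-b)[0],(a-b)[1]))
print(A,B,(A+B)/2,w(A,B)); print(C,D,(C+D)/2,w(C,D))
y=np.mean([w(A,B)[1],w(C,D)[1]]); print(y,"offset",np.array([np.cos(y),np.sin(y)])@((C+D)/2-(A+B)/2)[:2],np.array([-np.sin(y),np.cos(y)])@((C+D)/2-(A+B)/2)[:2])
E
```

```text
[0.59946971 0.0755     0.062     ] [ 0.63161563 -0.11140907  0.062     ] [ 0.61554267 -0.01795454  0.062     ] (np.float64(0.18965326146160402), np.float64(0.17032065184138065))
[0.5737152  0.05813236 0.054     ] [ 0.60160945 -0.10329256  0.054     ] [ 0.58766233 -0.0225801   0.054     ] (np.float64(0.16381725274214254), np.float64(0.17111041661087584))
0.17071553422612823 offset -0.028260889065966924 0.00017819843341867567
```

```bash
python3 - <<'E'
from h import *
go((.5416,-.0308,.037),.1707)
E
```

```text
from [ 0.5287 -0.0573  0.2196] yaw 0.1706 shift [ 0.0173 -0.0238  0.1826] rv [-0.0008  0.0008 -0.0001]
```

```bash
python3 -m jog '[{"grip":1,"xyz":[0.017,-0.024,0.04],"dr":[0,0.1,0]},{"grip":1,"xyz":[0.017,-0.024,0.08],"dr":[0,0.2,0]},{"grip":1,"xyz":[0.017,-0.024,0.12],"dr":[0,0.2,0]},{"grip":1,"xyz":[0.017,-0.024,0.16],"dr":[0,0.2,0]},{"grip":1,"xyz":[0.017,-0.024,0.182],"dr":[0,0.2,0]},{"grip":1,"xyz":[0.017,-0.024,0.182],"dr":[0,0.2,0]},{"grip":1,"xyz":[0.017,-0.024,0.182],"dr":[0,0.2,0]}]'
python3 - <<'E'
from h import *
im=ctrl.read_camera("scene"); cv2.imwrite("pics/s1.png",cv2.resize(im[180:320,300:470,::-1],None,fx=4,fy=4,interpolation=cv2.INTER_CUBIC))
T=pose();print(T.round(4), [round(x,2) for x in ctrl.get_state()["contact_force"]])
E
```

```text
time: 2.62
eef_pos: [0.5408, -0.0299, 0.0371]
tcp_rot: [0.991, 0.086, 0.098, -0.009]
contact_force: [1.7, -0.4, 0.6]
opening: -0.001
[[ 9.653e-01  1.710e-01  1.973e-01  5.427e-01]
 [ 1.676e-01 -9.853e-01  3.360e-02 -3.080e-02]
 [ 2.002e-01  6.000e-04 -9.798e-01  3.920e-02]
 [ 0.000e+00  0.000e+00  0.000e+00  1.000e+00]] [np.float64(0.9), np.float64(1.15), np.float64(1.3)]
```

View pics/s1.png

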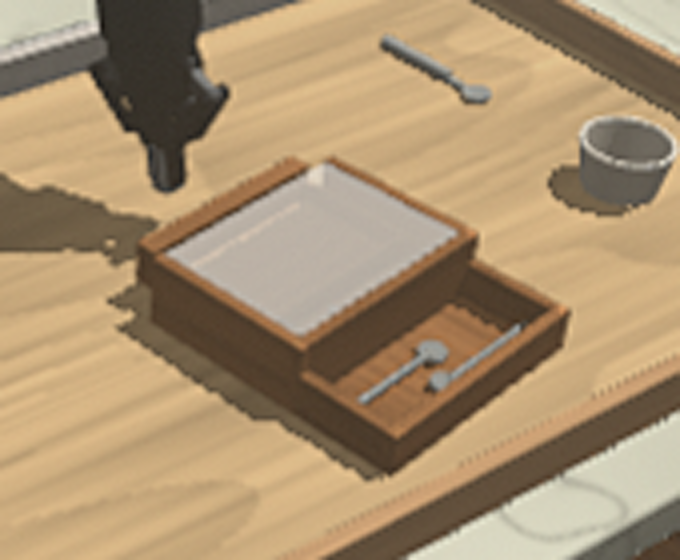

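```bash
python3 -m jog '[{"grip":1,"xyz":[0.0147,0,0.003],"dr":[0,0,0]},{"grip":1,"xyz":[0.0245,0,0.005],"dr":[0,0,0]},{"grip":1,"xyz":[0.0294,0,0.006],"dr":[0,0,0]},{"grip":1,"xyz":[0.0294,0,0.006],"dr":[0,0,0]}]'
python3 -m jog '[{"grip":1,"xyz":[0.00196,0,0.0004],"dr":[0,0,0]},{"grip":1,"xyz":[0.0039,0,0.0008],"dr":[0,0,0]}]'
python3 -m jog '[{"grip":1,"xyz":[0.00196,0,0.0004],"dr":[0,0,0]},{"grip":1,"xyz":[0.0039,0,0.0008],"dr":[0,0,0]}]'
python3 -m jog '[{"grip":1,"xyz":[0.00196,0,0.0004],"dr":[0,0,0]},{"grip":1,"xyz":[0.0039,0,0.0008],"dr":[0,0,0]}]'
```

```text
time: 3.0
eef_pos: [0.5743, -0.0268, 0.0406]
tcp_rot: [0.991, 0.085, 0.102, -0.008]
contact_force: [0.1, -0.0, 0.2]
opening: 0.001
time: 3.17
eef_pos: [0.5754, -0.0259, 0.0383]
tcp_rot: [0.991, 0.085, 0.1, -0.008]
contact_force: [-0.3, 0.5, 0.0]
opening: -0.0
time: 3.33
eef_pos: [0.578, -0.0254, 0.0376]
tcp_rot: [0.992, 0.085, 0.097, -0.009]
contact_force: [-7.4, -2.1, 6.0]
opening: 0.001
time: 3.5
eef_pos: [0.5816, -0.0247, 0.0376]
tcp_rot: [0.992, 0.085, 0.097, -0.009]
contact_force: [-7.4, -2.1, 5.1]
opening: 0.003
```

```bash
python3 -m jog '[{"grip":1,"xyz":[0.00196,0,0.0001],"dr":[0,0,0]},{"grip":1,"xyz":[0.0039,0,0.0003],"dr":[0,0,0]}]'
python3 -m jog '[{"grip":1,"xyz":[0.00196,0,0.0001],"dr":[0,0,0]},{"grip":1,"xyz":[0.0039,0,0.0003],"dr":[0,0,0]}]'
```

```text
time: 3.67
eef_pos: [0.585, -0.0241, 0.0376]
tcp_rot: [0.992, 0.085, 0.097, -0.009]
contact_force: [-6.9, -2.4, 3.7]
opening: -0.001
time: 3.83
eef_pos: [0.5884, -0.0235, 0.0377]
tcp_rot: [0.992, 0.085, 0.096, -0.009]
contact_force: [-7.9, -2.9, 3.5]
opening: -0.001
```

```bash
python3 -m jog '[{"grip":1,"xyz":[0.001,0,0],"dr":[0,0,0]},{"grip":1,"xyz":[0.002,0,0],"dr":[0,0,0]}]'
python3 -m jog '[{"grip":1,"xyz":[0.001,0,0],"dr":[0,0,0]}]'
python3 -m jog '[{"grip":1,"xyz":[0.001,0,0],"dr":[0,0,0]}]'
```

```text
time: 4.0
eef_pos: [0.5901, -0.0232, 0.0378]
tcp_rot: [0.992, 0.085, 0.096, -0.009]
contact_force: [-6.6, -3.1, 2.1]
opening: -0.002
time: 4.08
eef_pos: [0.5908, -0.0231, 0.0377]
tcp_rot: [0.992, 0.085, 0.096, -0.009]
contact_force: [-7.0, -3.2, 1.5]
opening: 0.004
time: 4.17
eef_pos: [0.5915, -0.0229, 0.0378]
tcp_rot: [0.992, 0.085, 0.095, -0.009]
contact_force: [-7.2, -3.1, 0.5]
opening: -0.004
```

```bash
python3 -m jog '[{"grip":1,"xyz":[0.001,0,0],"dr":[0,0,0]}]'
```

```text
time: 4.25
eef_pos: [0.5923, -0.0228, 0.0378]
tcp_rot: [0.992, 0.085, 0.095, -0.009]
contact_force: [-7.9, -3.6, 0.9]
opening: 0.001
```

```bash
python3 -m jog '[{"grip":1,"xyz":[0.001,0,0],"dr":[0,0,0]}]'
```

```text
time: 4.33
eef_pos: [0.5931, -0.0227, 0.0378]
tcp_rot: [0.992, 0.085, 0.095, -0.009]
contact_force: [-7.6, -3.8, -0.2]
opening: -0.003
```

```bash
python3 -m jog '[{"grip":1,"xyz":[0.001,0,0],"dr":[0,0,0]}]'
```

```text
time: 4.42
eef_pos: [0.5939, -0.0225, 0.0378]
tcp_rot: [0.992, 0.085, 0.095, -0.009]
contact_force: [-6.6, -4.2, -0.2]
opening: -0.001
```

```bash
python3 -m jog '[{"grip":1,"xyz":[0.001,0.0004,0.0002],"dr":[0,0,0]}]'
```

```text
time: 4.5
eef_pos: [0.5948, -0.0225, 0.0378]
tcp_rot: [0.992, 0.085, 0.094, -0.009]
contact_force: [-7.7, -0.9, 1.4]
opening: -0.001
```

```bash
python3 -m jog '[{"grip":1,"xyz":[0.001,0.0004,0.0002],"dr":[0,0,0]}]'
```

```text
time: 4.58
eef_pos: [0.5957, -0.0223, 0.0378]
tcp_rot: [0.992, 0.085, 0.094, -0.01]
contact_force: [-8.6, 0.3, 1.3]
opening: -0.002
```

```bash
python3 -m jog '[{"grip":1,"xyz":[0.001,0.0004,0.0002],"dr":[0,0,0]}]'
```

```text
time: 4.67
eef_pos: [0.5967, -0.0222, 0.0378]
tcp_rot: [0.992, 0.085, 0.094, -0.01]
contact_force: [-8.4, 0.8, 1.8]
opening: 0.006
```

```bash
python3 -m jog '[{"grip":1,"xyz":[0.001,0.0004,0.0002],"dr":[0,0,0]}]'
```

```text
time: 4.75
eef_pos: [0.5976, -0.0221, 0.0377]
tcp_rot: [0.992, 0.085, 0.094, -0.01]
contact_force: [-8.4, 1.3, 2.7]
opening: 0.0
```

```bash
python3 -m jog '[{"grip":1,"xyz":[0.001,0.0004,0.0002],"dr":[0,0,0]}]'
```

```text
time: 4.83
eef_pos: [0.5986, -0.0219, 0.0377]
tcp_rot: [0.992, 0.085, 0.094, -0.011]
contact_force: [-8.5, 2.4, 3.2]
opening: -0.004
```

```bash
python3 -m jog '[{"grip":1,"xyz":[0.001,-0.0001,0],"dr":[0,0,0]}]'
```

```text
time: 4.92
eef_pos: [0.5992, -0.0217, 0.0377]
tcp_rot: [0.992, 0.085, 0.093, -0.011]
contact_force: [-10.4, 0.1, 3.9]
opening: -0.002
```

```bash
python3 -m jog '[{"grip":1,"xyz":[0.001,-0.0001,0],"dr":[0,0,0]}]'
```

```text
time: 5.0
eef_pos: [0.5996, -0.0216, 0.0377]
tcp_rot: [0.992, 0.085, 0.093, -0.01]
contact_force: [-12.3, -1.4, 4.1]
opening: 0.004
```

```bash
python3 -m jog '[{"grip":1,"xyz":[0.001,-0.0001,0],"dr":[0,0,0]}]'
```

```text
time: 5.08
eef_pos: [0.6, -0.0215, 0.0378]
tcp_rot: [0.992, 0.085, 0.092, -0.01]
contact_force: [-14.3, -1.9, 5.5]
opening: 0.002
```

```bash
python3 -m jog '[{"grip":1,"xyz":[0.0008,0,0],"dr":[0,0,0]}]'
```

```text
time: 5.17
eef_pos: [0.6004, -0.0215, 0.0378]
tcp_rot: [0.992, 0.086, 0.091, -0.01]
contact_force: [-15.1, -2.3, 6.7]
opening: 0.002
```

```bash
python3 -m jog '[{"grip":1,"xyz":[-0.004,0,-0.0008],"dr":[0,0,0]},{"grip":1,"xyz":[-0.0098,0,-0.002],"dr":[0,0,0]},{"grip":1,"xyz":[-0.0196,0,-0.004],"dr":[0,0,0]},{"grip":1,"xyz":[-0.0294,0,-0.006],"dr":[0,0,0]},{"grip":1,"xyz":[-0.0392,0,-0.008],"dr":[0,0,0]},{"grip":1,"xyz":[-0.049,0,-0.010],"dr":[0,0,0]},{"grip":1,"xyz":[-0.0588,0,-0.012],"dr":[0,0,0]},{"grip":1,"xyz":[-0.0686,0,-0.014],"dr":[0,0,0]}]'
python3 -m jog '[{"grip":1,"xyz":[-0.0098,0,-0.002],"dr":[0,0,0]},{"grip":1,"xyz":[-0.0196,0,-0.004],"dr":[0,0,0]},{"grip":1,"xyz":[-0.0294,0,-0.006],"dr":[0,0,0]},{"grip":1,"xyz":[-0.0392,0,-0.008],"dr":[0,0,0]},{"grip":1,"xyz":[-0.0392,0,-0.03],"dr":[0,0,0]},{"grip":1,"xyz":[-0.0392,0,-0.06],"dr":[0,-0.1,0]}]'
python3 - <<'E'
from h import *
im=ctrl.read_camera("top"); cv2.imwrite("pics/t1.png",cv2.resize(im[120:320,215:435,::-1],None,fx=3,fy=3,interpolation=cv2.INTER_CUBIC))
print(pose().round(4))
E
```

```text
time: 5.83
eef_pos: [0.5382, -0.0349, 0.0425]
tcp_rot: [0.991, 0.084, 0.101, -0.008]
contact_force: [-0.6, -0.9, 0.5]
opening: 0.001
time: 6.33
eef_pos: [0.4808, -0.0414, 0.0876]
tcp_rot: [0.996, 0.084, 0.043, -0.007]
contact_force: [1.3, -0.2, -0.3]
opening: 0.001
[[ 0.9811  0.1675  0.097   0.4892]
 [ 0.167  -0.9859  0.0131 -0.0439]
 [ 0.0979  0.0034 -0.9952  0.0979]
 [ 0.      0.      0.      1.    ]]
```

View pics/t1.png

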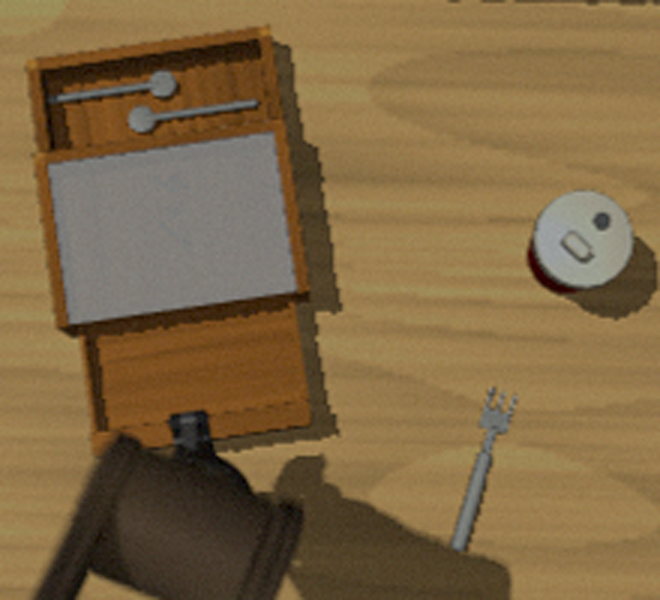

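The tray has sprung out. Next I'll go over the fork and look with the wrist camera.

```bash
python3 - <<'E'
from h import *
go((.45,-.232,.18),1.284)
E
```

```text
from [ 0.4892 -0.0439  0.0979] yaw 0.1686 shift [-0.0618  0.1791 -0.088 ] rv [ 0.0577 -0.0858 -1.1146]
```

```bash
python3 -m jog '[{"grip":1,"xyz":[0,0.02,-0.03],"dr":[0,-0.05,-0.1]},{"grip":1,"xyz":[-0.02,0.05,-0.06],"dr":[0.02,-0.086,-0.2]},{"grip":1,"xyz":[-0.04,0.08,-0.08],"dr":[0.03,-0.086,-0.3]},{"grip":1,"xyz":[-0.05,0.12,-0.088],"dr":[0.058,-0.086,-0.5]},{"grip":1,"xyz":[-0.06,0.15,-0.088],"dr":[0.058,-0.086,-1.1]},{"grip":1,"xyz":[-0.062,0.179,-0.088],"dr":[0.058,-0.086,-1.115]},{"grip":1,"xyz":[-0.062,0.179,-0.088],"dr":[0.058,-0.086,-1.115]},{"grip":1,"xyz":[-0.062,0.179,-0.088],"dr":[0.058,-0.086,-1.115]},{"grip":1,"xyz":[-0.062,0.179,-0.088],"dr":[0.058,-0.086,-1.115]},{"grip":1,"xyz":[-0.062,0.179,-0.088],"dr":[0.058,-0.086,-1.115]},{"grip":1,"xyz":[-0.062,0.179,-0.088],"dr":[0.058,-0.086,-1.115]},{"grip":1,"xyz":[-0.062,0.179,-0.088],"dr":[0.058,-0.086,-1.115]}]'
python3 - <<'E'
from h import *
T=pose();im=ctrl.read_camera("wrist"); cv2.imwrite("pics/w2.png",im[:,:,::-1]); np.save("T2.npy",T); print(T.round(4))
E
```

```text
time: 7.38
eef_pos: [0.4487, -0.2311, 0.1735]
tcp_rot: [0.801, 0.599, 0.002, -0.001]
contact_force: [-0.7, -0.1, 1.0]
opening: 0.0
[[ 2.831e-01  9.591e-01  1.700e-03  4.487e-01]
 [ 9.591e-01 -2.831e-01  3.600e-03 -2.311e-01]
 [ 3.900e-03  6.000e-04 -1.000e+00  1.735e-01]
 [ 0.000e+00  0.000e+00  0.000e+00  1.000e+00]]
```

View pics/w2.png

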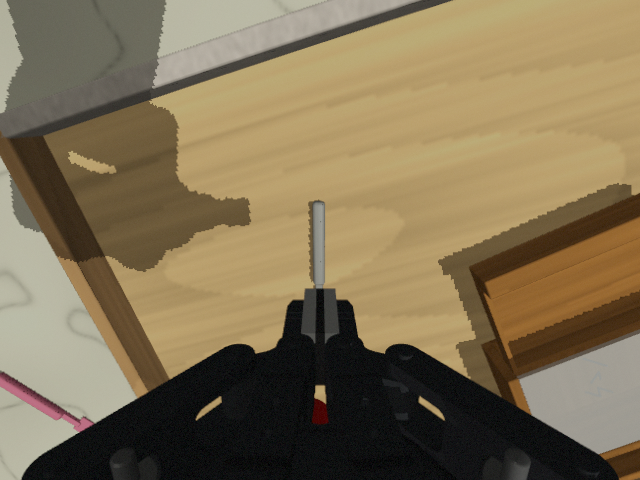

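The handle's end is at (319,201), and the handle runs straight down the picture at u≈319, in line with the tool's y axis.

```bash
python3 - <<'E'
from h import *
im=cv2.imread("pics/w2.png").astype(int); T=np.load("T2.npy")
m=(abs(im[:,:,0]-im[:,:,2])<25)&(im.sum(2)>240)
for r in (196,198,200,202,204,210,230,250,270,284):
    c=np.where(m[r,295:345])[0]+295; print(r,c.min() if len(c) else None,c.max() if len(c) else None)
    if len(c): print("   ",onz("wrist",(c.mean(),r),.016,T).round(4))
E
```

```text
196 None None
198 None None
200 None None
202 315 323
    [ 0.4382 -0.229   0.016 ]
204 313 324
    [ 0.4398 -0.2299  0.016 ]
210 313 324
    [ 0.4449 -0.2314  0.016 ]
230 313 324
    [ 0.4622 -0.2366  0.016 ]
250 313 324
    [ 0.4803 -0.2419  0.016 ]
270 314 324
    [ 0.4992 -0.247   0.016 ]
284 315 322
    [ 0.5127 -0.2515  0.016 ]
```

```bash
python3 - <<'E'
from h import *
go((.4865,-.243,.009),1.289)
E
```

```text
from [ 0.4488 -0.231   0.1735] yaw 1.2839 shift [-0.0015  0.0395  0.1645] rv [ 0.0005 -0.0039 -0.0051]
```

```bash
python3 -m jog '[{"grip":0.5,"xyz":[-0.001,0.039,0.02],"dr":[0,0,0]},{"grip":0.5,"xyz":[-0.0015,0.0395,0.06],"dr":[0,-0.004,-0.005]},{"grip":0.5,"xyz":[-0.0015,0.0395,0.10],"dr":[0,-0.004,-0.005]},{"grip":0.5,"xyz":[-0.0015,0.0395,0.13],"dr":[0,-0.004,-0.005]},{"grip":0.5,"xyz":[-0.0015,0.0395,0.15],"dr":[0,-0.004,-0.005]},{"grip":0.5,"xyz":[-0.0015,0.0395,0.159],"dr":[0,-0.004,-0.005]},{"grip":0.5,"xyz":[-0.0015,0.0395,0.164],"dr":[0,-0.004,-0.005]},{"grip":0.5,"xyz":[-0.0015,0.0395,0.164],"dr":[0,-0.004,-0.005]}]'
python3 -m jog '[{"grip":1,"xyz":[0,0,0],"dr":[0,0,0]},{"grip":1,"xyz":[0,0,0],"dr":[0,0,0]},{"grip":1,"xyz":[0,0,0],"dr":[0,0,0]},{"grip":1,"xyz":[0,0,0],"dr":[0,0,0]},{"grip":1,"xyz":[0,0,0],"dr":[0,0,0]},{"grip":1,"xyz":[0,0,0],"dr":[0,0,0]}]' 30
```

```text
time: 8.1
eef_pos: [0.4865, -0.2429, 0.0092]
tcp_rot: [0.799, 0.601, -0.0, -0.0]
contact_force: [-0.1, 0.3, 0.8]
opening: 0.502
time: 8.6
eef_pos: [0.4878, -0.244, 0.0115]
tcp_rot: [0.799, 0.602, 0.0, 0.002]
contact_force: [-0.3, -0.8, 6.2]
opening: 0.114
```

```bash
python3 -m jog '[{"grip":1,"xyz":[0,0,-0.01],"dr":[0,0,0]},{"grip":1,"xyz":[0,0,-0.04],"dr":[0,0,0]},{"grip":1,"xyz":[0,0,-0.08],"dr":[0,0,0]},{"grip":1,"xyz":[0,0,-0.11],"dr":[0,0,0]},{"grip":1,"xyz":[0,0,-0.11],"dr":[0,0,0]},{"grip":1,"xyz":[0,0,-0.11],"dr":[0,0,0]}]'
python3 - <<'E'
from h import *
T=pose();im=ctrl.read_camera("wrist"); cv2.imwrite("pics/w3.png",im[:,:,::-1]); np.save("T3.npy",T); print(T.round(4))
im=ctrl.read_camera("scene"); cv2.imwrite("pics/s3.png",cv2.resize(im[140:340,220:420,::-1],None,fx=3,fy=3,interpolation=cv2.INTER_CUBIC))
E
```

```text
time: 9.1
eef_pos: [0.4878, -0.2438, 0.1225]
tcp_rot: [0.799, 0.602, 0.001, 0.003]
contact_force: [-0.4, 1.3, 0.3]
opening: 0.114
[[ 0.276   0.9612  0.0044  0.4878]
 [ 0.9612 -0.276  -0.0036 -0.2438]
 [-0.0022  0.0053 -1.      0.1225]
 [ 0.      0.      0.      1.    ]]
```

View pics/w3.png

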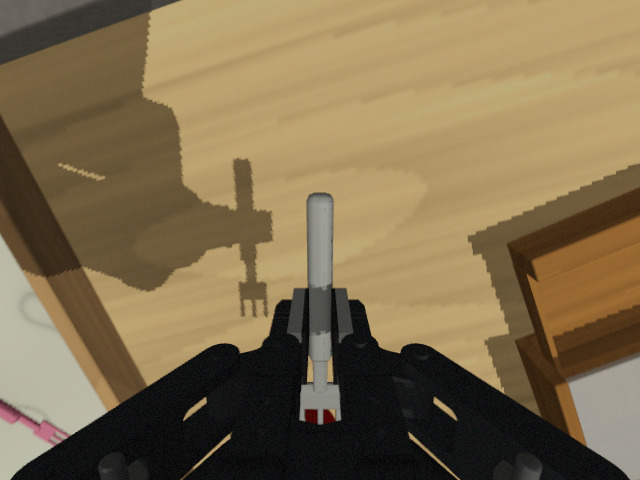

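View pics/s3.png

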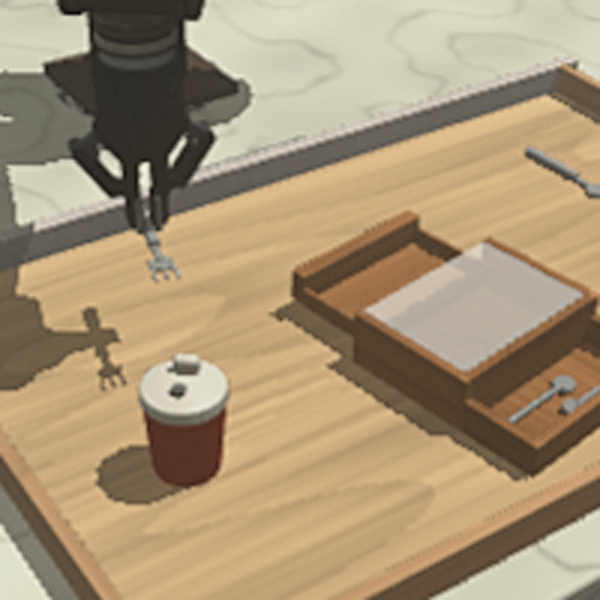

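The fork is held level. Its shadow and tines show clearly, and the cup is untouched.

```bash
python3 - <<'E'
from h import *
T=np.load("T3.npy")
p=onz("wrist",(320,194),.1225+.0045,T); print("handle end in tool", (np.linalg.inv(T)@np.r_[p,1]).round(4))
go((.5717,-.0113,.12),.1707)
go((.5717,-.0113,.0305),.1707)
E
```

```text
handle end in tool [-8.00e-04 -5.23e-02 -4.70e-03  1.00e+00]
from [ 0.4857 -0.2423  0.1187] yaw 1.2911 shift [ 0.2457  0.0189 -0.0012] rv [-1.9000e-03  5.0000e-04  1.1204e+00]
from [ 0.4857 -0.2423  0.1187] yaw 1.2911 shift [0.2457 0.019  0.0883] rv [-1.9000e-03  5.0000e-04  1.1204e+00]
```

```bash
python3 -m jog '[{"grip":1,"xyz":[0.03,0,-0.02],"dr":[0,0,0.12]},{"grip":1,"xyz":[0.06,0,-0.02],"dr":[0,0,0.24]},{"grip":1,"xyz":[0.09,0,-0.02],"dr":[0,0,0.36]},{"grip":1,"xyz":[0.12,0.005,-0.02],"dr":[0,0,0.48]},{"grip":1,"xyz":[0.15,0.01,-0.02],"dr":[0,0,0.6]},{"grip":1,"xyz":[0.18,0.015,-0.02],"dr":[0,0,0.72]},{"grip":1,"xyz":[0.205,0.018,-0.02],"dr":[0,0,0.84]},{"grip":1,"xyz":[0.23,0.019,-0.02],"dr":[0,0,0.96]},{"grip":1,"xyz":[0.246,0.019,-0.02],"dr":[0,0,1.08]},{"grip":1,"xyz":[0.246,0.019,0],"dr":[0,0,1.12]},{"grip":1,"xyz":[0.246,0.019,0],"dr":[0,0,1.12]},{"grip":1,"xyz":[0.246,0.019,0],"dr":[0,0,1.12]}]'
python3 - <<'E'
from h import *
T=pose();im=ctrl.read_camera("wrist"); cv2.imwrite("pics/w4.png",im[:,:,::-1]); np.save("T4.npy",T); print(T.round(4))
go((.5717,-.0113,.0305),.1707)
E
```

```text
time: 10.2
eef_pos: [0.5702, -0.0111, 0.1161]
tcp_rot: [0.996, 0.086, -0.004, -0.001]
contact_force: [-0.4, -0.5, -0.1]
opening: 0.109
[[ 0.9851  0.1719 -0.0074  0.5702]
 [ 0.172  -0.9851  0.0012 -0.0111]
 [-0.0071 -0.0024 -1.      0.1161]
 [ 0.      0.      0.      1.    ]]
from [ 0.5712 -0.0117  0.1175] yaw 0.1721 shift [ 0.0009 -0.0002  0.087 ] rv [-0.0014  0.0043  0.0014]
```

View pics/w4.png

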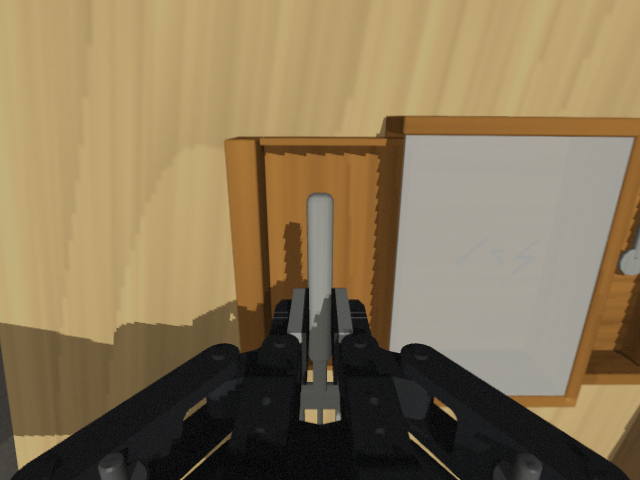

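The fork hangs in the middle of the pocket and parallel to the front panel. The tray's far side wall is at v≈138, and the front panel spans u from 228 to 262. I'll check the y position numerically.

```bash
python3 - <<'E'
from h import *
T=np.load("T4.npy"); o=np.array([.6155,-.018]); y=.1707; R=np.array([[np.cos(y),np.sin(y)],[-np.sin(y),np.cos(y)]])
def ins(u,z): return (R@(onz("wrist",u,z,T)[:2]-o)).round(4)
print("side wall outer",ins((330,138),.040),"front panel outer/inner top",ins((229,160),.054),ins((262,160),.054),"case front",ins((389,118),.062))
print("tcp",R@(T[:2,3]-o),"handle end",ins((320,194),.1175+.0045))
E
```

```text
side wall outer [-0.0381  0.0827] front panel outer/inner top [-0.0953  0.0713] [-0.0766  0.0714] case front [-0.0079  0.0941]
tcp [-0.0434588   0.01445345] handle end [-0.0435  0.0663]
```

```bash
python3 -m jog '[{"grip":1,"xyz":[0,0,0.03],"dr":[0,0,0]},{"grip":1,"xyz":[0,0,0.05],"dr":[0,0,0]},{"grip":1,"xyz":[0,0,0.07],"dr":[0,0,0]},{"grip":1,"xyz":[0.001,0,0.08],"dr":[0,0.004,0]},{"grip":1,"xyz":[0.001,0,0.083],"dr":[0,0.004,0]},{"grip":1,"xyz":[0.001,0,0.083],"dr":[0,0.004,0]}]'
python3 -m jog '[{"grip":1,"xyz":[0,0,0.001],"dr":[0,0,0]},{"grip":1,"xyz":[0,0,0.001],"dr":[0,0,0]}]'
python3 -m jog '[{"grip":1,"xyz":[0,0,0.001],"dr":[0,0,0]},{"grip":1,"xyz":[0,0,0.001],"dr":[0,0,0]}]'
python3 -m jog '[{"grip":1,"xyz":[0,0,0.001],"dr":[0,0,0]},{"grip":1,"xyz":[0,0,0.001],"dr":[0,0,0]}]'
```

```text
time: 10.75
eef_pos: [0.5733, -0.012, 0.0361]
tcp_rot: [0.996, 0.085, 0.001, -0.0]
contact_force: [0.0, 0.1, -0.7]
opening: 0.117
time: 10.92
eef_pos: [0.5749, -0.012, 0.037]
tcp_rot: [0.996, 0.085, 0.003, 0.0]
contact_force: [0.3, -0.3, -1.1]
opening: 0.113
time: 11.08
eef_pos: [0.5743, -0.0117, 0.0354]
tcp_rot: [0.996, 0.086, 0.003, 0.0]
contact_force: [0.1, -0.7, -0.2]
opening: 0.112
time: 11.25
eef_pos: [0.5738, -0.0116, 0.0336]
tcp_rot: [0.996, 0.086, 0.002, -0.0]
contact_force: [-0.6, -0.4, -0.4]
opening: 0.112
```

```bash
python3 -m jog '[{"grip":1,"xyz":[0,0,0.001],"dr":[0,0,0]},{"grip":1,"xyz":[0,0,0.001],"dr":[0,0,0]}]'
python3 -m jog '[{"grip":1,"xyz":[0,0,0.001],"dr":[0,0,0]},{"grip":1,"xyz":[0,0,0.001],"dr":[0,0,0]}]'
```

```text
time: 11.42
eef_pos: [0.5736, -0.0115, 0.0323]
tcp_rot: [0.996, 0.085, 0.002, -0.0]
contact_force: [0.7, 0.5, 0.0]
opening: 0.113
time: 11.58
eef_pos: [0.5736, -0.0115, 0.0312]
tcp_rot: [0.996, 0.085, 0.002, -0.0]
contact_force: [0.1, -0.2, -0.7]
opening: 0.11
```

```bash
python3 -m jog '[{"grip":1,"xyz":[0,0,0.001],"dr":[0,0,0]},{"grip":1,"xyz":[0,0,0.001],"dr":[0,0,0]}]'
```

```text
time: 11.75
eef_pos: [0.5735, -0.0116, 0.0302]
tcp_rot: [0.996, 0.085, 0.002, -0.0]
contact_force: [0.1, 0.4, -0.5]
opening: 0.112
```

```bash
python3 -m jog '[{"grip":1,"xyz":[0,0,0.001],"dr":[0,0,0]},{"grip":1,"xyz":[0,0,0.001],"dr":[0,0,0]}]'
```

```text
time: 11.92
eef_pos: [0.5738, -0.0116, 0.0296]
tcp_rot: [0.996, 0.085, 0.002, -0.0]
contact_force: [-0.1, -0.7, 0.4]
opening: 0.111
```

```bash
python3 -m jog '[{"grip":1,"xyz":[0,0,0.001],"dr":[0,0,0]},{"grip":1,"xyz":[0,0,0.001],"dr":[0,0,0]}]'
```

```text
time: 12.08
eef_pos: [0.5739, -0.0116, 0.0294]
tcp_rot: [0.996, 0.086, 0.002, -0.0]
contact_force: [-2.1, 0.1, 6.2]
opening: 0.118
```

```bash
python3 -m jog '[{"grip":1,"xyz":[0,0,0.001],"dr":[0,0,0]},{"grip":1,"xyz":[0,0,0.001],"dr":[0,0,0]}]'
```

```text
time: 12.25
eef_pos: [0.5745, -0.0115, 0.0294]
tcp_rot: [0.996, 0.085, 0.002, -0.0]
contact_force: [-3.7, -0.7, 8.3]
opening: 0.111
```

```bash
python3 -m jog '[{"grip":1,"xyz":[0,0,-0.0015],"dr":[0,0,0]},{"grip":0.68,"xyz":[0,0,-0.0015],"dr":[0,0,0]},{"grip":0.68,"xyz":[0,0,-0.0015],"dr":[0,0,0]},{"grip":0.68,"xyz":[0,0,-0.0015],"dr":[0,0,0]},{"grip":0.68,"xyz":[0,0,-0.0015],"dr":[0,0,0]},{"grip":0.68,"xyz":[0,0,-0.015],"dr":[0,0,0]},{"grip":0.68,"xyz":[0,0,-0.04],"dr":[0,0,0]},{"grip":0.68,"xyz":[0,0,-0.08],"dr":[0,0,0]},{"grip":0.68,"xyz":[0,0,-0.09],"dr":[0,0,0]},{"grip":1,"xyz":[0,0,-0.09],"dr":[0,0,0]}]'
python3 - <<'E'
from h import *
T=pose();im=ctrl.read_camera("wrist"); cv2.imwrite("pics/w5.png",im[:,:,::-1]); np.save("T5.npy",T); print(T.round(4))
im=ctrl.read_camera("scene"); cv2.imwrite("pics/s5.png",cv2.resize(im[170:320,300:460,::-1],None,fx=4,fy=4,interpolation=cv2.INTER_CUBIC))
go((.483,-.0408,.12),.1707)
go((.483,-.0408,.037),.1707)
E
```

```text
time: 13.08
eef_pos: [0.5768, -0.0122, 0.1232]
tcp_rot: [0.996, 0.086, 0.007, 0.001]
contact_force: [0.8, -0.0, -0.1]
opening: 0.197
[[ 0.9853  0.1704  0.0139  0.5768]
 [ 0.1704 -0.9854 -0.0015 -0.0122]
 [ 0.0134  0.0038 -0.9999  0.1232]
 [ 0.      0.      0.      1.    ]]
from [ 0.5734 -0.0116  0.118 ] yaw 0.1712 shift [-0.0941  0.0133 -0.0025] rv [ 0.0005 -0.0048  0.0005]
from [ 0.5734 -0.0116  0.118 ] yaw 0.1712 shift [-0.0945  0.0133  0.0805] rv [ 0.0005 -0.0048  0.0005]
```

View pics/w5.png

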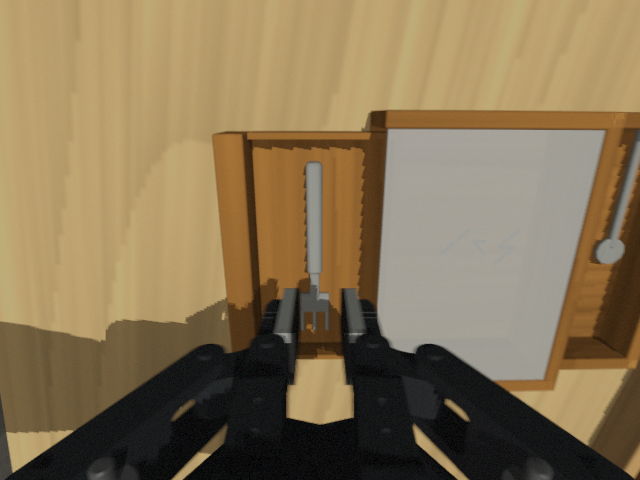

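View pics/s5.png

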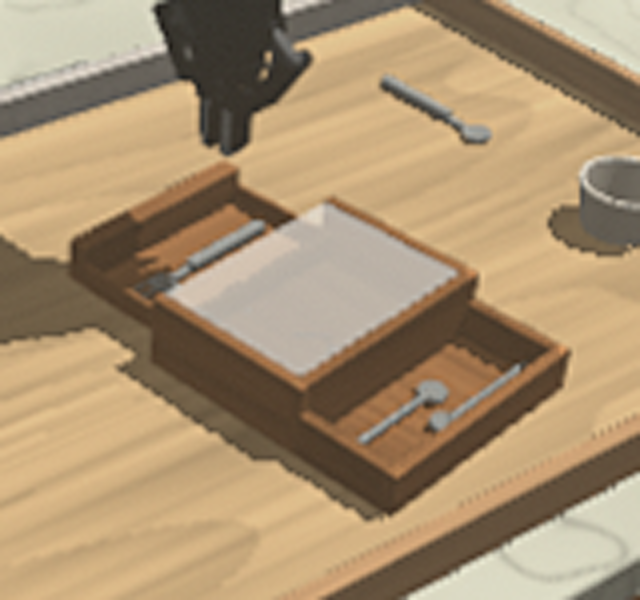

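The wrist view shows the fork lying flat and wholly within the pocket, its handle spanning (313,162) to (313,270). The tray is still out. Next I'll press it in.

```bash
python3 -m jog '[{"grip":1,"xyz":[-0.03,0.013,0],"dr":[0,0.1,0]},{"grip":1,"xyz":[-0.06,0.013,0],"dr":[0,0.2,0]},{"grip":1,"xyz":[-0.094,0.013,0],"dr":[0,0.2,0]},{"grip":1,"xyz":[-0.0945,0.0133,0],"dr":[0,0.2,0]},{"grip":1,"xyz":[-0.0945,0.0133,0.03],"dr":[0,0.2,0]},{"grip":1,"xyz":[-0.0945,0.0133,0.06],"dr":[0,0.2,0]},{"grip":1,"xyz":[-0.0945,0.0133,0.08],"dr":[0,0.2,0]},{"grip":1,"xyz":[-0.0945,0.0133,0.08],"dr":[0,0.2,0]},{"grip":1,"xyz":[-0.0945,0.0133,0.08],"dr":[0,0.2,0]}]'
python3 - <<'E'
from h import *
print(pose().round(4))
go((.5,-.038,.037),.1707)
E
```

```text
time: 13.93
eef_pos: [0.4809, -0.0401, 0.0348]
tcp_rot: [0.991, 0.085, 0.099, -0.01]
contact_force: [1.2, -0.7, 0.0]
opening: -0.007
[[ 0.9661  0.1702  0.1941  0.4809]
 [ 0.1663 -0.9854  0.0363 -0.0401]
 [ 0.1974 -0.0028 -0.9803  0.0348]
 [ 0.      0.      0.      1.    ]]
from [ 0.4809 -0.0401  0.0348] yaw 0.1705 shift [0.0193 0.0012 0.0016] rv [-0.0028 -0.1988  0.    ]
```

```bash
python3 -m jog '[{"grip":1,"xyz":[0.01,0,0.001],"dr":[0,0,0]},{"grip":1,"xyz":[0.017,0,0.003],"dr":[0,0,0]},{"grip":1,"xyz":[0.0196,0,0.0035],"dr":[0,0,0]},{"grip":1,"xyz":[0.022,0,0.004],"dr":[0,0,0]},{"grip":1,"xyz":[0.0245,0,0.0045],"dr":[0,0,0]}]'
python3 -m jog '[{"grip":1,"xyz":[0.002,0,0.0003],"dr":[0,0,0]},{"grip":1,"xyz":[0.004,0,0.0006],"dr":[0,0,0]}]'
python3 -m jog '[{"grip":1,"xyz":[0.002,0,0.0003],"dr":[0,0,0]},{"grip":1,"xyz":[0.004,0,0.0006],"dr":[0,0,0]}]'
python3 -m jog '[{"grip":1,"xyz":[0.003,0,0.0004],"dr":[0,0,0]},{"grip":1,"xyz":[0.006,0,0.0008],"dr":[0,0,0]},{"grip":1,"xyz":[0.009,0,0.0012],"dr":[0,0,0]}]'
```

```text
time: 14.35
eef_pos: [0.5082, -0.0366, 0.0385]
tcp_rot: [0.991, 0.085, 0.102, -0.008]
contact_force: [-4.2, -1.1, 2.7]
opening: -0.0
time: 14.52
eef_pos: [0.511, -0.0358, 0.0379]
tcp_rot: [0.991, 0.085, 0.101, -0.009]
contact_force: [-4.4, -1.6, 3.2]
opening: -0.002
time: 14.68
eef_pos: [0.515, -0.0351, 0.038]
tcp_rot: [0.991, 0.085, 0.101, -0.009]
contact_force: [-4.2, -2.0, 2.3]
opening: 0.004
time: 14.93
eef_pos: [0.5237, -0.0336, 0.0381]
tcp_rot: [0.991, 0.085, 0.1, -0.009]
contact_force: [-4.2, -2.9, -0.4]
opening: -0.0
```

```bash
python3 -m jog '[{"grip":1,"xyz":[0.003,0.0005,0.0006],"dr":[0,0,0]},{"grip":1,"xyz":[0.006,0.001,0.0012],"dr":[0,0,0]},{"grip":1,"xyz":[0.009,0.001,0.0018],"dr":[0,0,0]},{"grip":1,"xyz":[0.012,0.001,0.0024],"dr":[0,0,0]},{"grip":1,"xyz":[0.015,0.001,0.003],"dr":[0,0,0]}]'
python3 -m jog '[{"grip":1,"xyz":[0.003,0,0.0005],"dr":[0,0,0]},{"grip":1,"xyz":[0.006,0,0.001],"dr":[0,0,0]},{"grip":1,"xyz":[0.009,0,0.0015],"dr":[0,0,0]},{"grip":1,"xyz":[0.012,0,0.002],"dr":[0,0,0]},{"grip":1,"xyz":[0.015,0,0.0025],"dr":[0,0,0]}]'
```

```text
time: 15.35
eef_pos: [0.5385, -0.0312, 0.038]
tcp_rot: [0.991, 0.085, 0.1, -0.01]
contact_force: [-6.1, -0.1, 2.8]
opening: -0.001
time: 15.77
eef_pos: [0.5529, -0.0287, 0.0381]
tcp_rot: [0.991, 0.085, 0.099, -0.01]
contact_force: [-6.9, -1.5, 1.2]
opening: 0.004
```

```bash
python3 - <<'E'
from h import *
im=ctrl.read_camera("top"); cv2.imwrite("pics/t6.png",cv2.resize(im[120:270,215:335,::-1],None,fx=4,fy=4,interpolation=cv2.INTER_CUBIC))
E
```

```text
(no output)
```

View pics/t6.png

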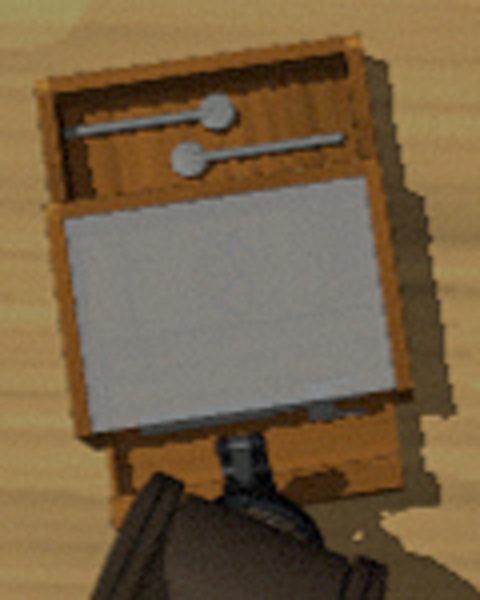

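The fork has moved with the tray and is going under the cover at about (240,420). I'll keep pressing.

```bash
python3 -m jog '[{"grip":1,"xyz":[0.003,0.0003,0.0005],"dr":[0,0,0]},{"grip":1,"xyz":[0.006,0.0003,0.001],"dr":[0,0,0]},{"grip":1,"xyz":[0.009,0.0003,0.0015],"dr":[0,0,0]},{"grip":1,"xyz":[0.012,0.0003,0.002],"dr":[0,0,0]},{"grip":1,"xyz":[0.015,0.0005,0.0025],"dr":[0,0,0]}]'
python3 -m jog '[{"grip":1,"xyz":[0.0025,0.0003,0.0004],"dr":[0,0,0]},{"grip":1,"xyz":[0.005,0.0005,0.0009],"dr":[0,0,0]},{"grip":1,"xyz":[0.0075,0.0005,0.0013],"dr":[0,0,0]},{"grip":1,"xyz":[0.010,0.0006,0.0017],"dr":[0,0,0]}]'
python3 -m jog '[{"grip":1,"xyz":[0.0025,0.0003,0.0004],"dr":[0,0,0]},{"grip":1,"xyz":[0.005,0.0005,0.0009],"dr":[0,0,0]},{"grip":1,"xyz":[0.007,0.0005,0.0013],"dr":[0,0,0]}]'
```

```text
time: 16.23
eef_pos: [0.5672, -0.0263, 0.0381]
tcp_rot: [0.991, 0.085, 0.098, -0.01]
contact_force: [-6.4, 0.6, 1.1]
opening: 0.003
time: 16.57
eef_pos: [0.5767, -0.0247, 0.0381]
tcp_rot: [0.992, 0.085, 0.098, -0.01]
contact_force: [-7.1, 0.5, 0.9]
opening: 0.002
time: 16.82
eef_pos: [0.5836, -0.0236, 0.0382]
tcp_rot: [0.992, 0.085, 0.097, -0.011]
contact_force: [-7.8, 2.2, 1.1]
opening: -0.002
```

```bash
python3 -m jog '[{"grip":1,"xyz":[0.0015,-0.0003,0.0002],"dr":[0,0,0]},{"grip":1,"xyz":[0.003,-0.0003,0.0005],"dr":[0,0,0]},{"grip":1,"xyz":[0.0045,-0.0003,0.0007],"dr":[0,0,0]}]'
python3 -m jog '[{"grip":1,"xyz":[0.001,0,0.0001],"dr":[0,0,0]},{"grip":1,"xyz":[0.002,0,0.0003],"dr":[0,0,0]}]'
```

```text
time: 17.07
eef_pos: [0.5879, -0.0228, 0.0382]
tcp_rot: [0.992, 0.085, 0.097, -0.011]
contact_force: [-7.0, 0.6, -0.3]
opening: 0.003
time: 17.23
eef_pos: [0.5897, -0.0225, 0.0382]
tcp_rot: [0.992, 0.085, 0.097, -0.011]
contact_force: [-7.9, 0.9, -0.0]
opening: 0.0
```

```bash
python3 -m jog '[{"grip":1,"xyz":[0.001,0,0.0001],"dr":[0,0,0]}]'
```

```text
time: 17.32
eef_pos: [0.5906, -0.0223, 0.0382]
tcp_rot: [0.992, 0.085, 0.097, -0.011]
contact_force: [-7.2, 1.4, -0.9]
opening: 0.005
```

```bash
python3 -m jog '[{"grip":1,"xyz":[0.001,0,0.0001],"dr":[0,0,0]}]'
```

```text
time: 17.4
eef_pos: [0.5915, -0.0222, 0.0382]
tcp_rot: [0.992, 0.085, 0.097, -0.011]
contact_force: [-7.0, 0.4, -1.4]
opening: -0.004
```

```bash
python3 -m jog '[{"grip":1,"xyz":[0.001,0,0.0001],"dr":[0,0,0]}]'
```

```text
time: 17.48
eef_pos: [0.5924, -0.022, 0.0382]
tcp_rot: [0.992, 0.085, 0.097, -0.011]
contact_force: [-6.9, 1.2, -0.1]
opening: 0.002
```

```bash
python3 -m jog '[{"grip":1,"xyz":[0.001,0,0.0001],"dr":[0,0,0]}]'
```

```text
time: 17.57
eef_pos: [0.5932, -0.0218, 0.0382]
tcp_rot: [0.992, 0.085, 0.096, -0.011]
contact_force: [-7.6, 0.4, -0.7]
opening: 0.003
```

```bash
python3 -m jog '[{"grip":1,"xyz":[0.001,0,0.0001],"dr":[0,0,0]}]'
```

```text
time: 17.65
eef_pos: [0.5941, -0.0217, 0.0382]
tcp_rot: [0.992, 0.085, 0.096, -0.011]
contact_force: [-7.7, 0.7, -1.0]
opening: -0.005
```

```bash
python3 -m jog '[{"grip":1,"xyz":[0.001,0,0.0002],"dr":[0,0,0]}]'
```

```text
time: 17.73
eef_pos: [0.5951, -0.0215, 0.0382]
tcp_rot: [0.992, 0.085, 0.096, -0.011]
contact_force: [-8.8, 0.5, -0.9]
opening: 0.0
```

```bash
python3 -m jog '[{"grip":1,"xyz":[0.001,0,0.0002],"dr":[0,0,0]}]'
```

```text
time: 17.82
eef_pos: [0.596, -0.0214, 0.0382]
tcp_rot: [0.992, 0.085, 0.096, -0.011]
contact_force: [-8.7, 0.7, -0.7]
opening: -0.003
```

```bash
python3 -m jog '[{"grip":1,"xyz":[0.001,0,0.0002],"dr":[0,0,0]}]'
```

```text
time: 17.9
eef_pos: [0.597, -0.0212, 0.0382]
tcp_rot: [0.992, 0.085, 0.096, -0.011]
contact_force: [-8.2, -1.6, 0.0]
opening: -0.003
```

```bash
python3 -m jog '[{"grip":1,"xyz":[0.001,0,0.0002],"dr":[0,0,0]}]'
```

```text
time: 17.98
eef_pos: [0.598, -0.021, 0.0382]
tcp_rot: [0.992, 0.085, 0.096, -0.011]
contact_force: [-8.1, 1.0, -0.7]
opening: -0.004
```

```bash
python3 -m jog '[{"grip":1,"xyz":[0.001,0,0.0002],"dr":[0,0,0]}]'
```

```text
time: 18.07
eef_pos: [0.5989, -0.0209, 0.0382]
tcp_rot: [0.992, 0.085, 0.096, -0.011]
contact_force: [-10.2, -0.4, 0.3]
opening: -0.002
```

```bash
python3 -m jog '[{"grip":1,"xyz":[0.001,0,0.0002],"dr":[0,0,0]}]'
```

```text
time: 18.15
eef_pos: [0.5995, -0.0207, 0.0382]
tcp_rot: [0.992, 0.086, 0.095, -0.011]
contact_force: [-11.7, -0.4, 2.4]
opening: 0.002
```

```bash
python3 -m jog '[{"grip":1,"xyz":[0.001,0,0.0001],"dr":[0,0,0]}]'
```

```text
time: 18.23
eef_pos: [0.6001, -0.0206, 0.0382]
tcp_rot: [0.992, 0.086, 0.095, -0.011]
contact_force: [-13.5, -1.2, 2.0]
opening: 0.001
```

```bash
python3 -m jog '[{"grip":1,"xyz":[0.0005,0,0],"dr":[0,0,0]}]'
```

```text
time: 18.32
eef_pos: [0.6004, -0.0206, 0.0382]
tcp_rot: [0.992, 0.086, 0.095, -0.011]
contact_force: [-13.8, -1.4, 2.8]
opening: 0.004
```

The force has risen past 13 N at the same place as the first stop. Now I'll draw back slowly and let the tray follow.

```bash
python3 -m jog '[{"grip":1,"xyz":[-0.003,0,-0.0006],"dr":[0,0,0]},{"grip":1,"xyz":[-0.006,0,-0.0012],"dr":[0,0,0]},{"grip":1,"xyz":[-0.009,0,-0.0018],"dr":[0,0,0]},{"grip":1,"xyz":[-0.012,0,-0.0024],"dr":[0,0,0]},{"grip":1,"xyz":[-0.016,0,-0.0032],"dr":[0,0,0]}]'
python3 -m jog '[{"grip":1,"xyz":[-0.004,0,-0.0008],"dr":[0,0,0]},{"grip":1,"xyz":[-0.008,0,-0.0016],"dr":[0,0,0]},{"grip":1,"xyz":[-0.012,0,-0.0024],"dr":[0,0,0]},{"grip":1,"xyz":[-0.016,0,-0.0032],"dr":[0,0,0]},{"grip":1,"xyz":[-0.02,0,-0.004],"dr":[0,0,0]},{"grip":1,"xyz":[-0.024,0,-0.0048],"dr":[0,0,0]}]'
python3 - <<'E'
from h import *
im=ctrl.read_camera("top"); cv2.imwrite("pics/t7.png",cv2.resize(im[120:270,215:335,::-1],None,fx=4,fy=4,interpolation=cv2.INTER_CUBIC))
E
```

```text
time: 18.73
eef_pos: [0.5863, -0.0233, 0.0386]
tcp_rot: [0.992, 0.085, 0.098, -0.01]
contact_force: [-5.1, 0.3, -3.2]
opening: -0.002
time: 19.23
eef_pos: [0.567, -0.0295, 0.0431]
tcp_rot: [0.991, 0.085, 0.104, -0.008]
contact_force: [0.6, 0.0, 0.1]
opening: 0.0
```

View pics/t7.png

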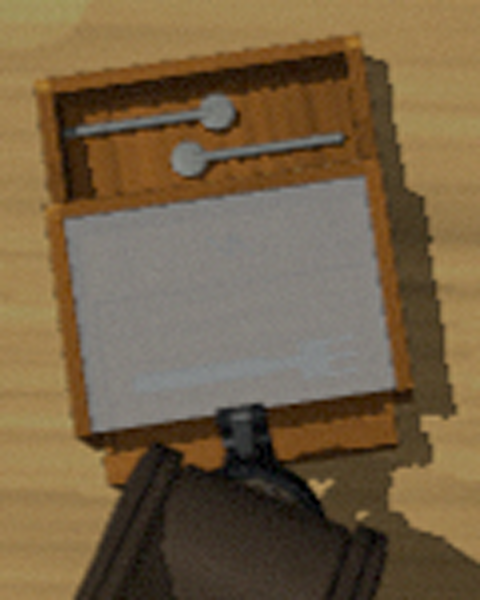

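The force is back to zero with the tray apparently caught, and the fork shows through the cover at about (240,370). I'll retreat and check.

```bash
python3 -m jog '[{"grip":1,"xyz":[-0.03,0,-0.006],"dr":[0,0,0]},{"grip":1,"xyz":[-0.05,0,-0.03],"dr":[0,0,0]},{"grip":1,"xyz":[-0.05,0,-0.07],"dr":[0,-0.1,0]},{"grip":1,"xyz":[-0.05,0,-0.11],"dr":[0,-0.2,0]},{"grip":1,"xyz":[-0.05,0.03,-0.15],"dr":[0,-0.2,0]},{"grip":1,"xyz":[-0.05,0.03,-0.18],"dr":[0,-0.2,0]},{"grip":1,"xyz":[-0.05,0.03,-0.18],"dr":[0,-0.2,0]},{"grip":1,"xyz":[-0.05,0.03,-0.18],"dr":[0,-0.2,0]},{"grip":1,"xyz":[-0.05,0.03,-0.18],"dr":[0,-0.2,0]}]'
python3 - <<'E'
from h import *
T=pose();np.save("T8.npy",T);im=ctrl.read_camera("wrist"); cv2.imwrite("pics/w8.png",im[:,:,::-1]); print(T.round(4))
im=ctrl.read_camera("top"); cv2.imwrite("pics/t8.png",im[:,:,::-1])
E
```

```text
time: 20.03
eef_pos: [0.4863, -0.0729, 0.2075]
tcp_rot: [0.996, 0.085, 0.002, -0.0]
contact_force: [0.5, 0.4, -0.0]
opening: 0.001
[[ 9.854e-01  1.699e-01  4.900e-03  4.863e-01]
 [ 1.699e-01 -9.855e-01  4.000e-04 -7.290e-02]
 [ 4.900e-03  4.000e-04 -1.000e+00  2.075e-01]
 [ 0.000e+00  0.000e+00  0.000e+00  1.000e+00]]
```

View pics/w8.png

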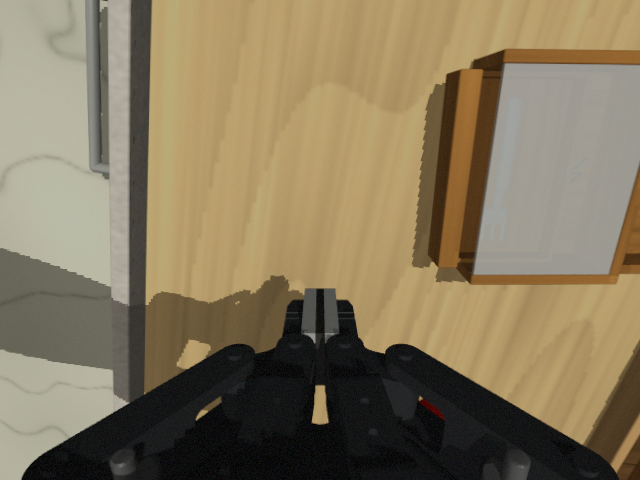

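View pics/t8.png

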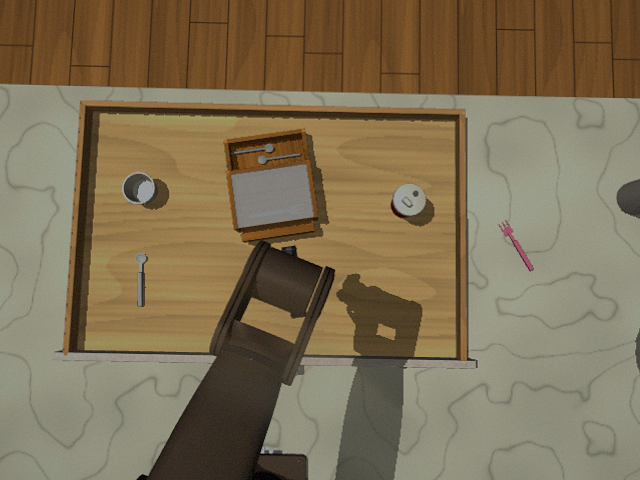

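The wrist view shows the tray shut with its panel edge at u≈440–470, and the fork lying flat under the cover at about (505,190). In the top view the spoon, cup and ramekin haven't moved. I'll measure the tray's protrusion before handing in.

```bash
python3 - <<'E'
from h import *
T=np.load("T8.npy"); o=np.array([.6155,-.018]); y=.1707; R=np.array([[np.cos(y),np.sin(y)],[-np.sin(y),np.cos(y)]])
ins=lambda u,z:(R@(onz("wrist",u,z,T)[:2]-o)).round(4)
a=ins((459,70),.054);b=ins((440,267),.054);c=ins((507,50),.062);d=ins((472,283),.062)
print("tray",a,b,"case",c,d,"protrusion",(c[0]+d[0]-a[0]-b[0])/2)
print("fork handle end/tines", ins((512,98),.03),ins((497,240),.03))
E
```

```text
tray [-0.0301  0.0814] [-0.0274 -0.0814] case [0.0006 0.0942] [ 0.0001 -0.0935] protrusion 0.0291
fork handle end/tines [0.0261 0.0627] [ 0.0332 -0.0641]
```

```bash
python3 -c "
from plant import ctrl
s=ctrl.get_state();print(s['time'],s['contact_force'])
print(ctrl.sign_off())"
```

```text
20.1333 [ 0.37258317 -0.31985502 -0.18103497]
the job is handed in; nothing more can be done
None
```

The tray is shut on its catch with the fork lying flat inside. I handed the job in at 20.1 s, and sign-off gives no verdict.

- **Release:** I pressed the caught tray until the stop was felt, and it sprang out when I drew the finger back. The highest force reading was about 16.7 N. I had meant to stay nearer 13 N.
- **Fork:** I gripped it by the handle and set it down along the pocket's length. It touched the tray floor at 6–8 N, partly through the fingertips. Pictures from two cameras showed it flat and wholly within the pocket.
- **Closing:** I pressed to the same stop at about 14 N and drew back slowly. The tray stayed shut with nothing touching it.
- **Last checks:**
  - The tray front measured 29 mm in front of the insert, against a nominal 28 mm and an allowed ±3 mm.
  - The fork showed under the cover, about 5 mm off the middle of the tray floor in x and about 1 mm in y. I judged the last of its flatness by eye only.
  - In the top camera picture, the spoon, cup and ramekin looked unmoved (not measured).
  - The force on the tool was back to about 0.5 N, which is sensor noise.
- **Disagreement:** The overhead camera put the insert about 6 mm closer to the robot than the wrist camera did. I worked from the wrist camera, and where the finger met the tray agreed with it.

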